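# Feel the gap of the proofing press with the taper gauge

## Robot

A 7-joint arm with a two-finger parallel gripper is mounted at the origin on the work surface; the furniture and walls round the work are solid. World frame = base frame: x ahead of the robot, y to its left, z up, the work surface at z = 0. Lengths are in m, angles in rad, forces in N, time in s.
With the tool pointing down it reaches from about 0.4 to 0.85 m from the base axis. Payload 10.4 kg.
Tool frame: the origin (TCP) lies midway between the tips of the shut fingers; the grasp point (between the pads) lies 19 mm behind it; z points along the fingers, y is the line along which they close (so a half turn about z gives the same grasp; the last joint's range is limited). The gripper opens to 87 mm and grips with 3 to 60 N. Pads are 19 mm wide; open, the fingers measure 117 mm over their backs; the gripper's body (75 mm by 190 mm) begins 51 mm behind the grasp point.
Start: joints at [1.292, 0.332, -0.065, 1.46, 0.022, 1.35, -0.088], TCP at [0.158, -0.605, 0.223] pointing down, gripper open.
Joint ranges: [-2.6, 2.6], [-0.5, 2.12], [-1.47, 1.34], [0.16, 2.42], [-1.27, 4.41], [0.06, 2.06], [-2.6, 2.6]. Speed limits (rad/s): [2.22, 2.22, 2.79, 2.79, 3.14, 3.14, 3.14].

## Interface

Orientations are given as a unit quaternion [x, y, z, w].
In Python, from bench import sensors, eyes, order gives the robot as it stands.
- The arm moves only by the tool arm_command, never from a script. Its argument "steps" is a list of rows, each an object with "rot": the turn, a rotation vector about the world's x, y, z in degrees, a list of three; "slide": the shift along the world's x, y, z in m, a list of three; "grip": the opening, from 0 (shut) to 1 (fully open). A call has exactly 8 rows; each row shifts and turns the commanded pose from where the row before left it; what a row does not reach is not made up. A row lasts 1/8 s, in which the tool goes at most 62.5 mm and 10.7 degrees, less where a joint would pass 70% of its speed; a pose out of reach is approached as far as the arm can. A call with a gripper value outside its range is refused whole. The fingers move at their own pace and stop on an object; "newtons" is the grip in N (left out, the last holds). Time passes only in rows, so rows that do not move let the fingers close, or fill a call up. It gives the time, the measured TCP pose, the force, the opening and the grip force at its end, in the units of the state.
- sensors.read_state(): the state, without advancing time (a new reading comes with each control period).
- eyes.camera(name): name is "scene" or "top"; returns a dict with "pixels" (400x640x3 uint8, red, green, blue), "intrinsics" (3x3 intrinsics, pixels), "pose" (4x4, takes a point from camera to world coordinates). Camera axes: x right, y down, z forward; pixel columns grow to the right and rows downward; lengths in m; the calibration is good to about 2 mm. A picture is of the moment at which its call begins. There is no depth.
- order.close_job(): hands the job in; it is judged then, once.
Trained networks look in a picture, given as the dict that the camera call returned (one of the last four; its "shot" number tells which), for a name from the list of things; names that differ only in an ending like _2 or _b are one class to them, and where a whole thing is asked for, a point or a joint stands for the part that bears it (a point fixed in the world has none). Each returns a list of dicts, best first, with "conf" (0 to 1); they miss things now and then, are a little off and sometimes report something else, mostly with a low value. They report only what shows in the picture. A call takes as long as a camera call.
- eyes.look_for(name, picture): "bbox" ([left, top, right, bottom] in pixels, round what is visible of it).
The state is a dict: "time": time; "joint_positions": joint angles; "joint_vel": joint speeds; "joint_torque": joint torques, N m; "ee_pos": TCP position; "eef_rot": TCP orientation; "ft_force": force on the tool from outside, world axes, zero at the start; "torque": the same for the moment, N m; "width": finger opening in m; "grip_force": force on a finger pad.
Only numpy, scipy, OpenCV 4.12 (cv2) and the standard library are available. Lean on these libraries where they do the work, as an engineer would, in place of code of your own. Each camera call takes 0.05 s, during which the arm holds its last target. There are 200 camera calls.

## Task

Check the gap of the small screw press: pick up the taper gauge by its handle and, keeping it flat on the bed and square to the press, slide it thin end first from the open front under the middle of the platen until it drags snugly, that is until the sprung platen just begins to give (about 1 mm) and without forcing it any higher. Finish while holding it there by the handle at that depth, so that I can read the gap off the slope; do not let go, and leave the other things on the desk alone.

Things in the scene. Friction and masses are not known exactly. Their poses are not given: they have to be found in the camera images.
- gauge_grip (a point): Centre of the handle of the taper gauge, which lies flat on the desk left of the press: a steel wedge 18 mm wide, 190 mm long in all, 0.09 kg, with fine lines across its slope. Black handle at the thick end: 50 mm long, 18 wide, 22 high; this point is 11 mm above the flat underside. x points along the gauge to the thin end, y across, z up.
- gauge_tip (a point): The gauge's thin end, mid-width on its flat underside: 165 mm along x from the handle's centre and 11 mm below it, same axes. The top slopes evenly, 1 in 10, from 2 mm thick here to 16 mm thick where the handle begins, 140 mm back.
- press_screw (a point): Top centre of the screw of the small grey press at the right of the desk, which stands fast, about 0.23 m high. Platen (upper plate): 120 mm deep, 126 wide, 16 thick, hung from the screw. Columns: 19 mm thick, 79 mm either side of the middle, 60 mm behind the platen's front edge. Crossbeam on them: 163 mm above the desk at most, 42 mm deep. T-bar across it: 172 mm long.
- press_mouth (a point): Point on the press's steel bed, right below the middle of the platen's front edge. The bed (lower plate) is 30 mm above the desk, 164 mm wide, and sticks out 53 mm in front of this point; this open front faces roughly to the robot's left. x points into the press (the way the gauge goes in), y across, z up. Gap from bed to platen: even all over, 4.5 to 8.5 mm, not told.
- platen (a joint): How far the platen is pushed up from where it hangs, m; 0 when nothing bears on it. Sprung: starts to rise at about 0.5 N, then 2.5 N more per mm; stop at 6 mm. Friction about 0.6 on each face of the gauge, so pushing it in takes 1.3 to 2 times the upward force: some 4 to 7 N along the gauge at 1 mm. Each 10 mm pushed in after touching lifts it 1 mm.
- tape_roll: A bystander, to be left alone: roll of masking tape, about 105 mm across and 24 mm high, lying flat. Origin at the middle of its underside.
- eraser: A bystander, to be left alone: white eraser in a sleeve, 21 x 45 x 13 mm. Origin at the middle of its underside.
- white_pot: A bystander, to be left alone: white pot lying on its side, about 94 mm, behind the press on the right. Origin at the middle of its underside.

How it is judged:
On the way, in this order (a step that is already met when the one before it is completed fails the run):
1. the gauge is gripped by its handle and lifted clear of the desk (height (world z) of gauge_grip above 0.035 m and distance between the grasp point and gauge_grip below 0.05 m and contact force between the fingers and gauge above 3 N), for 0.1 s.
2. the thin end is under the middle of the platen, flat and square, not yet lifting it (x of gauge_tip in the frame of press_mouth above 0.003 m and z of gauge_tip in the frame of press_mouth between -0.004 and 0.004 m and value of joint platen below 0.0003 m and contact force between the fingers and gauge above 3 N and angle between gauge_tip's own z axis and vertical below 0.07 rad and y of gauge_tip in the frame of press_mouth between -0.025 and 0.025 m and angle between the x axis of gauge_tip and the x axis of press_mouth, either way round below 0.2 rad), for 0.1 s.
At the end, for the whole second after the job is handed in: Held at rest by the handle (over 3 N, grasp point within 50 mm of its centre); thin end 15 mm or more inside, within 25 mm of the middle, within 0.2 rad of square, flat on the bed (tilt under 0.07 rad, thin end under 4 mm up); bears on the platen with over 1 N and lifts it 0.3 to 3 mm (value of joint platen between 0.0003 and 0.003 m and contact force between gauge and platen above 1 N and contact force between the fingers and gauge above 3 N and distance between the grasp point and gauge_grip below 0.05 m and x of gauge_tip in the frame of press_mouth above 0.015 m and angle between gauge_tip's own z axis and vertical below 0.07 rad and z of gauge_tip in the frame of press_mouth below 0.004 m and y of gauge_tip in the frame of press_mouth between -0.025 and 0.025 m and angle between the x axis of gauge_tip and the x axis of press_mouth, either way round below 0.2 rad and linear speed of gauge below 0.01 m/s); the arm keeps its last pose, push and grip.
It fails at once if the gauge is forced in: the platen is lifted more than 3.5 mm (value of joint platen above 0.0035 m).
It fails at once if the gripper or arm pushes the platen (over 2 N) (contact force between any of the fingers, the arm and platen above 2 N).
It fails at once if a bystander is moved by more than 30 mm (distance of any of tape_roll, eraser, white_pot from where it was at the start of the episode above 0.03 m).
It also fails if it takes over 61 s, if anything falls off the work surface, if the arm or the gripper's body presses on something with over 40 N, if the wrist force passes 120 N, or if a joint passes its speed limit or range.

## Working session

There is one attempt and no reset: what is moved stays moved. The work goes in short steps, Python scripts to look and compute and a tool call to move; the robot and the scene stay as the last step left them, time stands still between calls to the robot, and variables do not carry over. Pictures are saved under pics/ and viewed, at most 10 in all, crops included, and the job is handed in when it is done.

Besides the shell and the picture viewer there is one more tool, called in YAML: its name, and indented under it one key for each argument. arm_command: Moves the arm, as the interface text tells. Its arguments: {"type":"object","properties":{"steps":{"type":"array","items":{"type":"object","properties":{"rot":{"type":"array","items":{"type":"number"}},"slide":{"type":"array","items":{"type":"number"}},"grip":{"type":"number"}}}},"newtons":{"type":"number"}},"required":["steps"]}

```bash
mkdir -p pics; ls; python3 - <<'E'
from bench import sensors, eyes
import cv2,numpy as np
s=sensors.read_state();print(s)
for n in("scene","top"):
    p=eyes.camera(n);cv2.imwrite(f"pics/{n}0.png",p["pixels"][:,:,::-1])
    print(n,p["intrinsics"],p["pose"])
    np.savez(f"{n}.npz",K=p["intrinsics"],T=p["pose"])
    for k in("gauge_grip","gauge_tip","press_screw","platen","tape_roll","eraser","white_pot"):
        print(k,[(np.round(d["bbox"]).tolist(),round(d["conf"],2)) for d in eyes.look_for(k,p)[:2]])
E
```

```text
pics
{'time': 0.0, 'joint_positions': array([ 1.29241105,  0.33285152, -0.06470086,  1.46096389,  0.02158921,
        1.34993248, -0.08850546]), 'joint_vel': array([-0.00040006,  0.00100282,  0.00047113, -0.00113816, -0.001216  ,
        0.00060407,  0.00041902]), 'joint_torque': array([-8.67384115e-04, -6.23263764e+01,  2.37506378e-02, -3.89886940e+01,
       -6.13763882e-02,  3.99234553e-02,  1.64228986e-04]), 'ee_pos': array([ 0.15802119, -0.60426998,  0.22175589]), 'eef_rot': array([ 9.91831692e-01,  1.27551408e-01, -1.22710705e-04, -7.19681435e-04]), 'ft_force': array([-0.7533857 ,  0.60549339, -0.00453808]), 'torque': array([-0.00276196, -0.06461072,  0.00632816]), 'grip_force': 0.0, 'width': 0.08727569751860097}
scene [[438.28121908   0.         320.0321402 ]
 [  0.         438.28121908 205.07655076]
 [  0.           0.           1.        ]] [[-0.76350781 -0.38762137  0.51653218 -0.2537057 ]
 [-0.6454008   0.42992123 -0.631368    0.83305047]
 [ 0.02266358 -0.81542468 -0.57841936  0.96648108]
 [ 0.          0.          0.          1.        ]]
gauge_grip []
gauge_tip []
press_
[... 326 characters left out ...]
695   0.         312.18881546]
 [  0.         462.99880695 197.22835849]
 [  0.           0.           1.        ]] [[ 0.01961784 -0.99733527  0.0702674   0.36874219]
 [-0.99977803 -0.01902865  0.00904462 -0.06056142]
 [-0.00768343 -0.07042924 -0.99748719  1.63768446]
 [ 0.          0.          0.          1.        ]]
gauge_grip [([346.0, 184.0, 405.0, 247.0], 0.69), ([246.0, 189.0, 299.0, 199.0], 0.54)]
gauge_tip [([168.0, 178.0, 203.0, 209.0], 0.73), ([243.0, 191.0, 299.0, 203.0], 0.72)]
press_screw [([363.0, 188.0, 403.0, 243.0], 0.91)]
platen [([364.0, 197.0, 403.0, 236.0], 0.81)]
tape_roll [([168.0, 179.0, 202.0, 206.0], 0.56)]
eraser []
white_pot [([445.0, 178.0, 473.0, 209.0], 0.68)]
```

```bash
python3 - <<'E'
import cv2,numpy as np
a=cv2.imread("pics/top0.png")[150:270,150:490];b=cv2.imread("pics/scene0.png")[130:350,170:420]
cv2.imwrite("pics/t1.png",cv2.resize(a,None,fx=2.35,fy=2.35,interpolation=2))
cv2.imwrite("pics/s1.png",cv2.resize(b,None,fx=2.7,fy=2.7,interpolation=2))
E
```

```text
(no output)
```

View pics/t1.png

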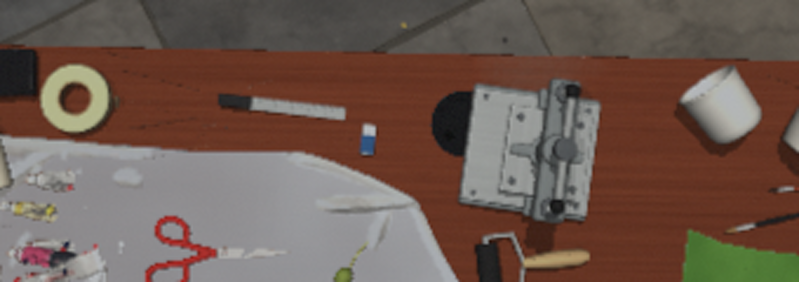

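View pics/s1.png

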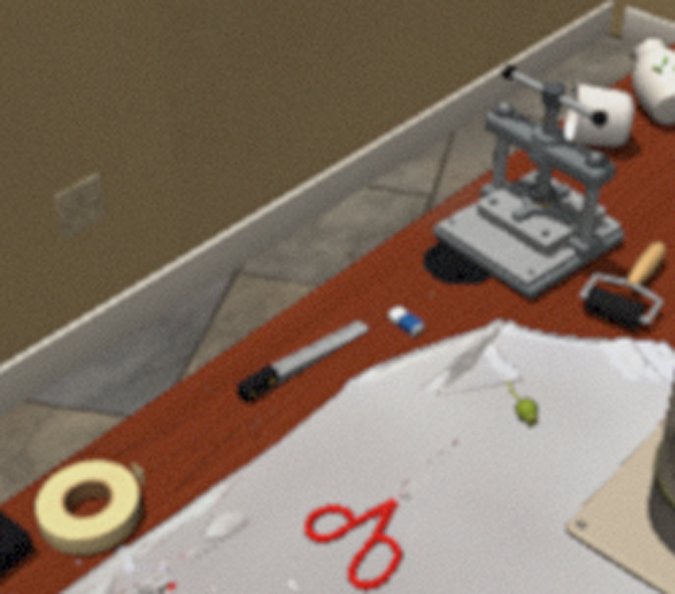

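The top crop shows the gauge with its handle at crop (235,102) and its tip at (345,113), pointing right. The press bed's front edge runs (477,85)-(460,203) and the platen's front edge about (510,103)-(500,192). The scene crop agrees, and the eraser sits between the gauge and the press.

```bash
cat >h.py <<'E'
import numpy as np,cv2
def ray(cam,u,v,z):
    d=np.load(f"{cam}.npz");r=d["T"][:3,:3]@np.linalg.solve(d["K"],[u,v,1]);o=d["T"][:3,3]
    return (o+r*(z-o[2])/r[2]).round(4)
def proj(cam,p):
    d=np.load(f"{cam}.npz");q=d["K"]@(d["T"][:3,:3].T@(np.array(p)-d["T"][:3,3]));return q[:2]/q[2]
E
python3 - <<'E'
from h import *
T=lambda x,y,z:ray("top",150+(x+.5)/2.35-.5,150+(y+.5)/2.35-.5,z)
S=lambda x,y,z:ray("scene",170+(x+.5)/2.7-.5,130+(y+.5)/2.7-.5,z)
for n,p in dict(hback=(219,101,.011),hfront=(251,104,.011),tip=(345,113,.001),bTL=(477,85,.03),bBL=(460,203,.03),bBR=(587,220,.03),bTR=(600,100,.03),pTL=(510,103,.052),pBL=(500,192,.052),eraser=(369,140,.006),screw=(565,150,.23)).items(): print(n,T(*p))
for n,p in dict(tip=(367,326,0),bfront=(532,299,.02),bl=(437,230,.03),br=(621,236,.03),pl=(477,208,.052),pf=(547,248,.052)).items(): print("S",n,S(*p))
# subpixel outlines, top
im=cv2.imread("pics/top0.png");c=cv2.resize(im[180:215,235:310],None,fx=10,fy=10,interpolation=2)
d=cv2.resize(im[180:250,340:410],None,fx=8,fy=8,interpolation=2)
c=cv2.copyMakeBorder(c,0,0,0,50,0);cv2.imwrite("pics/g2.png",c);cv2.imwrite("pics/p2.png",d)
E
```

```text
hback [0.4947 0.199  0.011 ]
hfront [0.4911 0.1507 0.011 ]
tip [0.481  0.0098 0.001 ]
bTL [ 0.5243 -0.1863  0.03  ]
bBL [ 0.3495 -0.1637  0.03  ]
bBR [ 0.3282 -0.3504  0.03  ]
bTR [ 0.5055 -0.3685  0.03  ]
pTL [ 0.4967 -0.2331  0.052 ]
pBL [ 0.3668 -0.2201  0.052 ]
eraser [ 0.4407 -0.0274  0.006 ]
screw [ 0.4228 -0.2854  0.23  ]
S tip [0.4768 0.0092 0.    ]
S bfront [ 0.342  -0.1483  0.02  ]
S bl [ 0.5127 -0.1705  0.03  ]
S br [ 0.3225 -0.3235  0.03  ]
S pl [ 0.486  -0.2208  0.052 ]
S pf [ 0.3661 -0.2109  0.052 ]
```

View pics/p2.png

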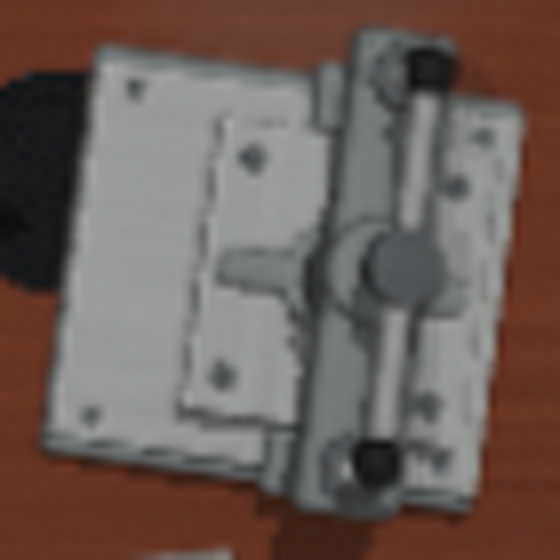

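The press close-up shows the bed's front edge at (98,50)-(48,440) and the platen's front edge at (222,112)-(180,410), with the crossbeam parallel to both.

```bash
python3 - <<'E'
from h import *
T=lambda x,y,z:ray("top",340+(x+.5)/8-.5,180+(y+.5)/8-.5,z)
for a,b,z in (((98,50),(48,440),.03),((222,112),(180,410),.052)):
    A,B=T(*a,z),T(*b,z);e=A-B;m=(A+B)/2
    print(A,B,"len",np.linalg.norm(e),"mid",m,"into dir deg",np.degrees(np.arctan2(-e[0],e[1])))
g=np.array([.481,.0098])-np.array([.4947,.199]);print(np.linalg.norm(g),np.degrees(np.arctan2(g[1],g[0])))
E
```

```text
[ 0.5245 -0.1833  0.03  ] [ 0.3547 -0.164   0.03  ] len 0.1708933293022287 mid [ 0.4396  -0.17365  0.03   ] into dir deg -96.48458791199945
[ 0.4967 -0.2351  0.052 ] [ 0.3688 -0.2186  0.052 ] len 0.1289599162530745 mid [ 0.43275 -0.22685  0.052  ] into dir deg -97.35095794582848
0.1896953610397471 -94.14156757035295
```

arm_command:
  steps:
    - {"slide": [0.02,0.02,0.05],"rot": [0,0,4.5],"grip": 1}
    - {"slide": [0.02,0.02,0.05],"rot": [0,0,4.5],"grip": 1}
    - {"slide": [0.02,0.02,0.05],"rot": [0,0,4.5],"grip": 1}
    - {"slide": [0.035,0.045,0],"rot": [0,0,4.5],"grip": 1}
    - {"slide": [0.035,0.045,0],"rot": [0,0,4.5],"grip": 1}
    - {"slide": [0.035,0.045,0],"rot": [0,0,4.5],"grip": 1}
    - {"slide": [0.035,0.045,0],"rot": [0,0,4.5],"grip": 1}
    - {"slide": [0.035,0.045,0],"rot": [0,0,4.5],"grip": 1}

```text
time: 1.8
ee_pos: [0.394, -0.318, 0.3728]
eef_rot: [0.903, 0.429, 0.0, 0.0]
ft_force: [0.1, -0.3, 0.1]
width: 0.0872
grip_force: 0.0
```

arm_command:
  steps:
    - {"slide": [0.0125,0.055,0],"rot": [0,0,4.4],"grip": 1}
    - {"slide": [0.0125,0.055,0],"rot": [0,0,4.4],"grip": 1}
    - {"slide": [0.0125,0.055,0],"rot": [0,0,4.4],"grip": 1}
    - {"slide": [0.0125,0.055,0],"rot": [0,0,4.4],"grip": 1}
    - {"slide": [0.0125,0.055,0],"rot": [0,0,4.4],"grip": 1}
    - {"slide": [0.0125,0.055,0],"rot": [0,0,4.4],"grip": 1}
    - {"slide": [0.0125,0.055,0],"rot": [0,0,4.4],"grip": 1}
    - {"slide": [0.0125,0.055,0],"rot": [0,0,4.4],"grip": 1}

```text
time: 2.8
ee_pos: [0.4933, 0.122, 0.3729]
eef_rot: [0.732, 0.682, 0.0, 0.001]
ft_force: [1.2, -0.7, -0.4]
width: 0.0873
grip_force: 0.0
```

arm_command:
  steps:
    - {"slide": [0,0.0265,-0.045],"grip": 1}
    - {"slide": [0,0.0265,-0.05],"grip": 1}
    - {"slide": [0,0,-0.055],"grip": 1}
    - {"slide": [0,0,-0.055],"grip": 1}
    - {"slide": [0,0,-0.05],"grip": 1}
    - {"slide": [0,0,-0.03],"grip": 1}
    - {"slide": [0,0,0],"grip": 1}
    - {"slide": [0,0,0],"grip": 1}

```text
schema error: expected keys rot, slide, grip
```

```bash
python3 - <<'E'
from bench import sensors, eyes
from h import *
print(sensors.read_state()["ee_pos"])
a=eyes.camera("top")["pixels"][:,:,::-1][170:230,225:315];b=eyes.camera("scene")["pixels"][:,:,::-1][190:310,220:360]
a=cv2.resize(a,(600,400),interpolation=2)[:, :];b=cv2.resize(b,(467,400),interpolation=2)
cv2.imwrite("pics/a3.png",a);cv2.imwrite("pics/b3.png",b)
E
```

```text
[0.49328164 0.12195788 0.37293402]
```

View pics/b3.png

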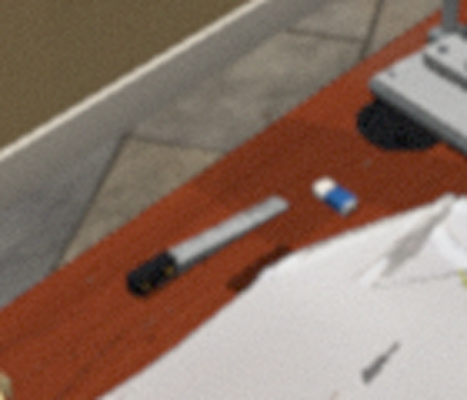

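The move was refused because the rot key was missing, so the arm is still high. The picture shows the gauge untouched, with its handle at about (150,272). I'll resend the move with rot.

arm_command:
  steps:
    - {"rot": [0,0,0],"slide": [0,0.0265,-0.045],"grip": 1}
    - {"rot": [0,0,0],"slide": [0,0.0265,-0.05],"grip": 1}
    - {"rot": [0,0,0],"slide": [0,0,-0.055],"grip": 1}
    - {"rot": [0,0,0],"slide": [0,0,-0.055],"grip": 1}
    - {"rot": [0,0,0],"slide": [0,0,-0.055],"grip": 1}
    - {"rot": [0,0,0],"slide": [0,0,-0.05],"grip": 1}
    - {"rot": [0,0,0],"slide": [0,0,-0.023],"grip": 1}
    - {"rot": [0,0,0],"slide": [0,0,0],"grip": 1}

```text
time: 3.9
ee_pos: [0.4921, 0.1727, 0.0383]
eef_rot: [0.732, 0.681, -0.001, -0.001]
ft_force: [0.5, -0.3, 0.9]
width: 0.0873
grip_force: 0.0
```

```bash
python3 - <<'E'
from bench import sensors, eyes
from h import *
print(sensors.read_state()["ee_pos"])
b=eyes.camera("scene")["pixels"][:,:,::-1][190:310,220:360]
cv2.imwrite("pics/b4.png",cv2.resize(b,(700,600),interpolation=2))
E
```

```text
[0.49208244 0.17274142 0.03827768]
```

View pics/b4.png

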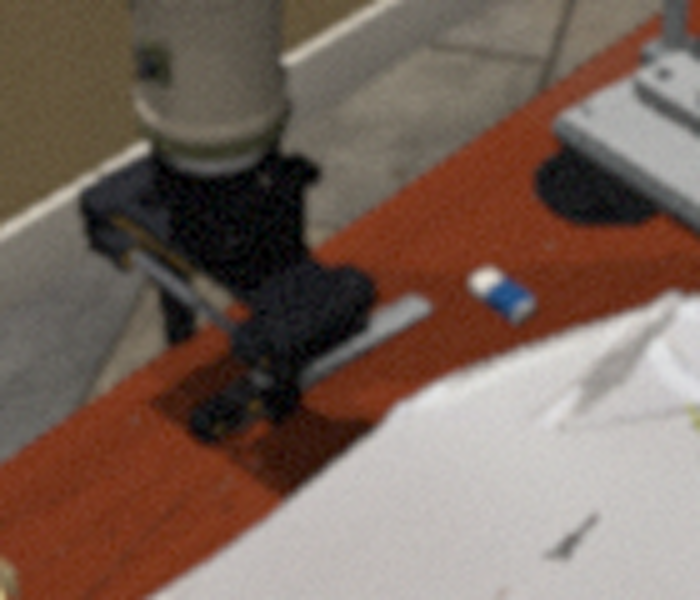

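The fingers straddle the handle, with the near finger at (280,400) and the handle's end at (210,415). I'll lower the gripper and close it.

arm_command:
  steps:
    - {"rot": [0,0,0],"slide": [0,0.002,-0.02],"grip": 1}
    - {"rot": [0,0,0],"slide": [0,0,-0.01],"grip": 1}
    - {"rot": [0,0,0],"slide": [0,0,-0.004],"grip": 1}
    - {"rot": [0,0,0],"slide": [0,0,0],"grip": 0.6}
    - {"rot": [0,0,0],"slide": [0,0,0],"grip": 0.3}
    - {"rot": [0,0,0],"slide": [0,0,0],"grip": 0.1}
    - {"rot": [0,0,0],"slide": [0,0,0],"grip": 0}
    - {"rot": [0,0,0],"slide": [0,0,0],"grip": 0}
  newtons: 40

```text
time: 4.95
ee_pos: [0.4932, 0.1753, 0.0056]
eef_rot: [0.732, 0.681, 0.0, 0.0]
ft_force: [0.2, -0.5, 0.0]
width: 0.0449
grip_force: 0.0
```

arm_command:
  steps:
    - {"rot": [0,0,0],"slide": [0,0,0],"grip": 0}
    - {"rot": [0,0,0],"slide": [0,0,0],"grip": 0}
    - {"rot": [0,0,0],"slide": [0,0,0],"grip": 0}
    - {"rot": [0,0,0],"slide": [0,0,0],"grip": 0}
    - {"rot": [0,0,0],"slide": [0,0,0],"grip": 0}
    - {"rot": [0,0,0],"slide": [0,0,0],"grip": 0}
    - {"rot": [0,0,0],"slide": [0,0,0],"grip": 0}
    - {"rot": [0,0,0],"slide": [0,0,0],"grip": 0}

```text
time: 5.95
ee_pos: [0.4932, 0.1753, 0.0056]
eef_rot: [0.732, 0.681, 0.0, 0.0]
ft_force: [0.0, 0.5, -0.2]
width: 0.0177
grip_force: 40.0
```

arm_command:
  steps:
    - {"rot": [0,0,0],"slide": [0,0,0.02],"grip": 0}
    - {"rot": [0,0,0],"slide": [0,0,0.04],"grip": 0}
    - {"rot": [0,0,-0.6],"slide": [-0.008,-0.042,0],"grip": 0}
    - {"rot": [0,0,-0.6],"slide": [-0.008,-0.042,0],"grip": 0}
    - {"rot": [0,0,-0.6],"slide": [-0.008,-0.042,0],"grip": 0}
    - {"rot": [0,0,-0.6],"slide": [-0.008,-0.042,0],"grip": 0}
    - {"rot": [0,0,-0.6],"slide": [-0.0064,-0.0388,0],"grip": 0}
    - {"rot": [0,0,0],"slide": [0,0,0],"grip": 0}

```text
time: 6.95
ee_pos: [0.4545, -0.0345, 0.0666]
eef_rot: [0.751, 0.66, -0.0, 0.001]
ft_force: [-0.2, 0.2, -1.5]
width: 0.0173
grip_force: 40.0
```

```bash
python3 - <<'E'
from bench import sensors, eyes
from h import *
s=sensors.read_state();print(s["ee_pos"],s["eef_rot"],s["ft_force"],s["torque"])
a=eyes.camera("top")["pixels"][:,:,::-1][170:245,265:405];b=eyes.camera("scene")["pixels"][:,:,::-1][160:260,290:430]
a=cv2.resize(a,(560,300),interpolation=2);b=cv2.resize(b,(420,300),interpolation=2)
cv2.imwrite("pics/a5.png",a);cv2.imwrite("pics/b5.png",b)
b=cv2.resize(b,(408,292))
cv2.imwrite("pics/c5.png",np.vstack([a,cv2.copyMakeBorder(b,0,0,0,152,0)]))
E
```

```text
[ 0.45449238 -0.03445872  0.06655007] [ 7.51405900e-01  6.59839749e-01 -3.31548685e-04  7.54033721e-04] [-0.15708982  0.20167324 -1.50864416] [ 0.05714984 -0.06754418 -0.00247156]
```

View pics/c5.png

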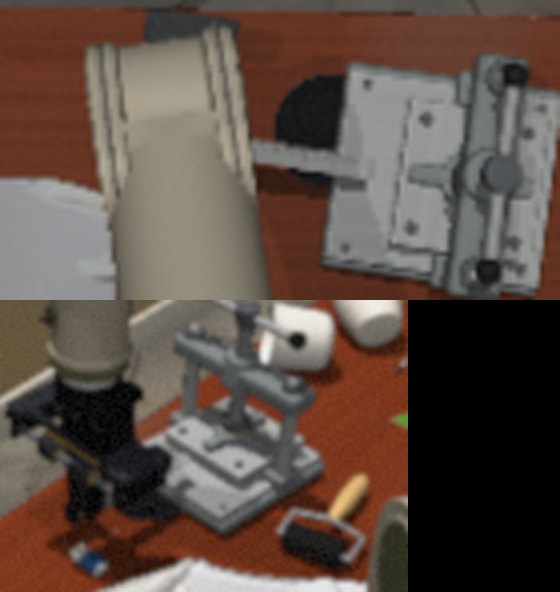

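Top panel: the gauge points squarely into the press at platen mid-width. Its tip at crop (365,165) backprojects to about (0.435,-0.196), which matches the kinematics. I'll lower it onto the bed.

arm_command:
  steps:
    - {"rot": [0,0,0],"slide": [0,0,-0.01],"grip": 0}
    - {"rot": [0,0,0],"slide": [0,0,-0.01],"grip": 0}
    - {"rot": [0,0,0],"slide": [0,0,-0.005],"grip": 0}
    - {"rot": [0,0,0],"slide": [0,0,-0.003],"grip": 0}
    - {"rot": [0,0,0],"slide": [0,0,-0.001],"grip": 0}
    - {"rot": [0,0,0],"slide": [0,0,0],"grip": 0}
    - {"rot": [0,0,0],"slide": [0,0,0],"grip": 0}
    - {"rot": [0,0,0],"slide": [0,0,0],"grip": 0}
  newtons: 60

```text
time: 8.05
ee_pos: [0.4549, -0.0315, 0.0367]
eef_rot: [0.75, 0.662, 0.0, 0.0]
ft_force: [-1.1, -0.8, -0.9]
width: 0.0173
grip_force: 60.0
```

arm_command:
  steps:
    - {"rot": [0,0,0],"slide": [0,0,-0.0005],"grip": 0}
    - {"rot": [0,0,0],"slide": [0,0,0],"grip": 0}
    - {"rot": [0,0,0],"slide": [0,0,-0.0005],"grip": 0}
    - {"rot": [0,0,0],"slide": [0,0,0],"grip": 0}
    - {"rot": [0,0,0],"slide": [0,0,-0.0005],"grip": 0}
    - {"rot": [0,0,0],"slide": [0,0,0],"grip": 0}
    - {"rot": [0,0,0],"slide": [0,0,0],"grip": 0}
    - {"rot": [0,0,0],"slide": [0,0,0],"grip": 0}

```text
time: 9.05
ee_pos: [0.4548, -0.0315, 0.0351]
eef_rot: [0.75, 0.662, 0.0, 0.0]
ft_force: [0.1, 1.0, -0.3]
width: 0.0178
grip_force: 60.0
```

arm_command:
  steps:
    - {"rot": [0,0,0],"slide": [0,0,-0.0005],"grip": 0}
    - {"rot": [0,0,0],"slide": [0,0,0],"grip": 0}
    - {"rot": [0,0,0],"slide": [0,0,0],"grip": 0}
    - {"rot": [0,0,0],"slide": [0,0,0],"grip": 0}
    - {"rot": [0,0,0],"slide": [0,0,0],"grip": 0}
    - {"rot": [0,0,0],"slide": [0,0,0],"grip": 0}
    - {"rot": [0,0,0],"slide": [0,0,0],"grip": 0}
    - {"rot": [0,0,0],"slide": [0,0,0],"grip": 0}

```text
time: 10.05
ee_pos: [0.4548, -0.0314, 0.0346]
eef_rot: [0.75, 0.662, 0.0, 0.0]
ft_force: [0.2, 0.6, 1.4]
width: 0.0172
grip_force: 60.0
```

```bash
cat >st.py <<'E'
from bench import sensors, eyes
import numpy as np
F=[];Q=[]
for i in range(4):
    s=sensors.read_state();F.append(s["ft_force"]);Q.append(s["torque"])
    eyes.camera("top")
d=np.array([-.122,-.9925,0])
print("t",s["time"],"F",np.mean(F,0).round(2),"along",(np.mean(F,0)@d).round(2),"std",np.std(F,0).round(2),"M",np.mean(Q,0).round(3),"ee",s["ee_pos"].round(4),s["eef_rot"].round(4))
E
python3 st.py
```

```text
t 10.2 F [0.31 1.19 1.09] along -1.22 std [0.63 0.41 0.68] M [ 0.054 -0.098  0.019] ee [ 0.4548 -0.0315  0.0346] [0.7498 0.6617 0.     0.    ]
```

arm_command:
  steps:
    - {"rot": [0,0,0],"slide": [-0.0009,-0.0069,0],"grip": 0}
    - {"rot": [0,0,0],"slide": [-0.0009,-0.0069,0],"grip": 0}
    - {"rot": [0,0,0],"slide": [-0.0009,-0.0069,0],"grip": 0}
    - {"rot": [0,0,0],"slide": [-0.0009,-0.0069,0],"grip": 0}
    - {"rot": [0,0,0],"slide": [-0.0009,-0.0069,0],"grip": 0}
    - {"rot": [0,0,0],"slide": [-0.0009,-0.0069,0],"grip": 0}
    - {"rot": [0,0,0],"slide": [0,0,0],"grip": 0}
    - {"rot": [0,0,0],"slide": [0,0,0],"grip": 0}

```text
time: 11.25
ee_pos: [0.4492, -0.0734, 0.0346]
eef_rot: [0.75, 0.662, -0.0, 0.0]
ft_force: [-0.4, -1.9, 0.3]
width: 0.0171
grip_force: 60.0
```

```bash
python3 st.py; python3 - <<'E'
from bench import eyes
from h import *
a=eyes.camera("top")["pixels"][:,:,::-1][180:235,325:400];b=eyes.camera("scene")["pixels"][:,:,::-1][180:240,320:410]
a=cv2.resize(a,(600,440),interpolation=2)[120:320];b=cv2.resize(b,(600,400),interpolation=2)
cv2.imwrite("pics/c6.png",np.vstack([a,b]))
E
```

```text
t 11.4 F [-0.13 -1.87  1.59] along 1.87 std [0.31 0.58 0.82] M [-0.676  0.004  0.021] ee [ 0.4493 -0.073   0.0346] [ 7.497e-01  6.617e-01 -1.000e-04  1.000e-04]
```

View pics/c6.png

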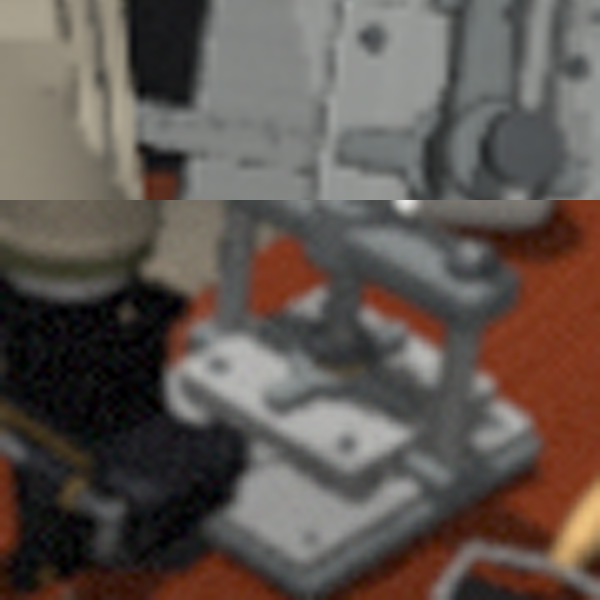

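Top panel: the tip has just gone under the platen's front edge at (325,135), close to its middle. The forces are small, so there is bed contact only. Next I'll insert slowly and watch the drag.

arm_command:
  steps:
    - {"rot": [0,0,0],"slide": [-0.0001,-0.001,0],"grip": 0}
    - {"rot": [0,0,0],"slide": [-0.0001,-0.001,0],"grip": 0}
    - {"rot": [0,0,0],"slide": [-0.0001,-0.001,0],"grip": 0}
    - {"rot": [0,0,0],"slide": [-0.0001,-0.001,0],"grip": 0}
    - {"rot": [0,0,0],"slide": [-0.0001,-0.001,0],"grip": 0}
    - {"rot": [0,0,0],"slide": [-0.0001,-0.001,0],"grip": 0}
    - {"rot": [0,0,0],"slide": [-0.0001,-0.001,0],"grip": 0}
    - {"rot": [0,0,0],"slide": [-0.0001,-0.001,0],"grip": 0}

```text
time: 12.55
ee_pos: [0.4485, -0.0809, 0.0346]
eef_rot: [0.75, 0.662, 0.0, 0.0]
ft_force: [-0.1, 2.1, 2.4]
width: 0.0177
grip_force: 60.0
```

```bash
python3 st.py
```

```text
t 12.7 F [0.06 1.91 2.77] along -1.9 std [0.19 0.38 0.62] M [ 0.159 -0.123 -0.002] ee [ 0.4486 -0.0811  0.0346] [ 7.498e-01  6.616e-01 -0.000e+00  1.000e-04]
```

arm_command:
  steps:
    - {"rot": [0,0,0],"slide": [-0.0001,-0.001,0],"grip": 0}
    - {"rot": [0,0,0],"slide": [-0.0001,-0.001,0],"grip": 0}
    - {"rot": [0,0,0],"slide": [-0.0001,-0.001,0],"grip": 0}
    - {"rot": [0,0,0],"slide": [-0.0001,-0.001,0],"grip": 0}
    - {"rot": [0,0,0],"slide": [-0.0001,-0.001,0],"grip": 0}
    - {"rot": [0,0,0],"slide": [-0.0001,-0.001,0],"grip": 0}
    - {"rot": [0,0,0],"slide": [-0.0001,-0.001,0],"grip": 0}
    - {"rot": [0,0,0],"slide": [-0.0001,-0.001,0],"grip": 0}

```text
time: 13.75
ee_pos: [0.4478, -0.0887, 0.0346]
eef_rot: [0.75, 0.662, 0.0, -0.0]
ft_force: [0.3, 3.9, 3.5]
width: 0.0176
grip_force: 60.0
```

```bash
python3 st.py
```

```text
t 13.9 F [0.42 3.53 3.95] along -3.55 std [0.63 0.33 0.52] M [ 0.481 -0.115 -0.02 ] ee [ 0.4478 -0.0889  0.0346] [0.7498 0.6617 0.     0.    ]
```

arm_command:
  steps:
    - {"rot": [0,0,0],"slide": [0,0,0.0004],"grip": 0}
    - {"rot": [0,0,0],"slide": [-0.0001,-0.001,0],"grip": 0}
    - {"rot": [0,0,0],"slide": [-0.0001,-0.001,0],"grip": 0}
    - {"rot": [0,0,0],"slide": [-0.0001,-0.001,0],"grip": 0}
    - {"rot": [0,0,0],"slide": [-0.0001,-0.001,0],"grip": 0}
    - {"rot": [0,0,0],"slide": [-0.0001,-0.001,0],"grip": 0}
    - {"rot": [0,0,0],"slide": [-0.0001,-0.001,0],"grip": 0}
    - {"rot": [0,0,0],"slide": [0,0,0],"grip": 0}

```text
time: 14.95
ee_pos: [0.4472, -0.0949, 0.035]
eef_rot: [0.75, 0.662, 0.0, 0.0]
ft_force: [-0.1, 4.5, 4.2]
width: 0.0174
grip_force: 60.0
```

```bash
python3 st.py
```

```text
t 15.1 F [0.61 4.69 3.31] along -4.73 std [0.39 0.4  0.54] M [ 0.785 -0.186  0.005] ee [ 0.4472 -0.0949  0.035 ] [7.498e-01 6.617e-01 1.000e-04 1.000e-04]
```

arm_command:
  steps:
    - {"rot": [0,0,0],"slide": [0,0,0.0003],"grip": 0}
    - {"rot": [0,0,0],"slide": [0,0,0.0003],"grip": 0}
    - {"rot": [0,0,0],"slide": [-0.0001,-0.0005,0],"grip": 0}
    - {"rot": [0,0,0],"slide": [0,-0.0005,0],"grip": 0}
    - {"rot": [0,0,0],"slide": [-0.0001,-0.0005,0],"grip": 0}
    - {"rot": [0,0,0],"slide": [0,-0.0005,0],"grip": 0}
    - {"rot": [0,0,0],"slide": [0,0,0],"grip": 0}
    - {"rot": [0,0,0],"slide": [0,0,0],"grip": 0}

```text
time: 16.15
ee_pos: [0.4468, -0.097, 0.0355]
eef_rot: [0.75, 0.662, -0.0, -0.0]
ft_force: [-0.2, 2.1, -0.4]
width: 0.0173
grip_force: 60.0
```

```bash
python3 st.py
```

```text
t 16.3 F [-0.41  2.16  0.23] along -2.09 std [0.41 0.04 0.46] M [ 0.479 -0.075  0.005] ee [ 0.4468 -0.0969  0.0355] [ 7.498e-01  6.616e-01 -1.000e-04 -0.000e+00]
```

arm_command:
  steps:
    - {"rot": [0,0,0],"slide": [-0.0001,-0.001,0],"grip": 0}
    - {"rot": [0,0,0],"slide": [-0.0001,-0.001,0],"grip": 0}
    - {"rot": [0,0,0],"slide": [-0.0001,-0.001,0],"grip": 0}
    - {"rot": [0,0,0],"slide": [-0.0002,-0.001,0],"grip": 0}
    - {"rot": [0,0,0],"slide": [0,0,0],"grip": 0}
    - {"rot": [0,0,0],"slide": [0,0,0],"grip": 0}
    - {"rot": [0,0,0],"slide": [0,0,0],"grip": 0}
    - {"rot": [0,0,0],"slide": [0,0,0],"grip": 0}

```text
time: 17.35
ee_pos: [0.4464, -0.101, 0.0356]
eef_rot: [0.75, 0.662, -0.0, 0.0]
ft_force: [1.1, 2.2, -0.7]
width: 0.0177
grip_force: 60.0
```

```bash
python3 st.py
```

```text
t 17.5 F [ 0.32  1.78 -1.09] along -1.81 std [0.49 0.67 0.21] M [ 0.405 -0.144 -0.005] ee [ 0.4465 -0.101   0.0356] [7.498e-01 6.616e-01 0.000e+00 1.000e-04]
```

arm_command:
  steps:
    - {"rot": [0,0,0],"slide": [-0.0001,-0.001,0],"grip": 0}
    - {"rot": [0,0,0],"slide": [-0.0001,-0.001,0],"grip": 0}
    - {"rot": [0,0,0],"slide": [-0.0001,-0.001,0],"grip": 0}
    - {"rot": [0,0,0],"slide": [-0.0002,-0.001,0],"grip": 0}
    - {"rot": [0,0,0],"slide": [-0.0001,-0.001,0],"grip": 0}
    - {"rot": [0,0,0],"slide": [0,0,0],"grip": 0}
    - {"rot": [0,0,0],"slide": [0,0,0],"grip": 0}
    - {"rot": [0,0,0],"slide": [0,0,0],"grip": 0}

```text
time: 18.55
ee_pos: [0.4459, -0.1059, 0.0356]
eef_rot: [0.75, 0.662, 0.0, 0.0]
ft_force: [2.2, 4.1, -2.2]
width: 0.0177
grip_force: 60.0
```

```bash
python3 st.py
```

```text
t 18.7 F [ 0.87  4.18 -1.01] along -4.26 std [1.01 0.58 0.72] M [ 0.85  -0.219  0.001] ee [ 0.4458 -0.1059  0.0356] [0.7498 0.6617 0.     0.    ]
```

arm_command:
  steps:
    - {"rot": [0,0,0],"slide": [-0.0001,-0.001,0],"grip": 0}
    - {"rot": [0,0,0],"slide": [-0.0001,-0.001,0],"grip": 0}
    - {"rot": [0,0,0],"slide": [0,0,0],"grip": 0}
    - {"rot": [0,0,0],"slide": [0,0,0],"grip": 0}
    - {"rot": [0,0,0],"slide": [0,0,0],"grip": 0}
    - {"rot": [0,0,0],"slide": [0,0,0],"grip": 0}
    - {"rot": [0,0,0],"slide": [0,0,0],"grip": 0}
    - {"rot": [0,0,0],"slide": [0,0,0],"grip": 0}

```text
time: 19.75
ee_pos: [0.4457, -0.1078, 0.0356]
eef_rot: [0.75, 0.662, 0.0, 0.0]
ft_force: [0.6, 5.0, -0.9]
width: 0.017
grip_force: 60.0
```

```bash
python3 st.py; python3 - <<'E'
from bench import eyes
from h import *
p=eyes.camera("top")["pixels"][:,:,::-1];q=eyes.camera("scene")["pixels"][:,:,::-1]
a=cv2.resize(p[180:235,325:400],(600,440),interpolation=2)[100:320];b=cv2.resize(q[180:235,320:410],(600,367),interpolation=2)
cv2.imwrite("pics/c7.png",np.vstack([a,b]))
E
```

```text
t 19.9 F [ 0.56  5.09 -1.08] along -5.13 std [0.39 0.12 0.28] M [ 1.092 -0.209 -0.008] ee [ 0.4457 -0.1078  0.0356] [ 7.498e-01  6.617e-01  1.000e-04 -0.000e+00]
```

View pics/c7.png

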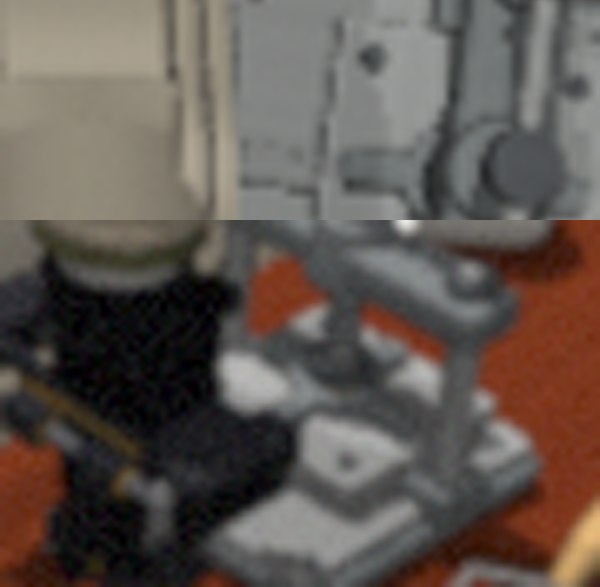

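The gauge is under the middle of the platen, with its line meeting the platen edge at about (325,165) in the top panel. Drag is a steady 5.1 N along the gauge and rising about 0.4 N/mm, which fits a lift of about 1 mm. I'll hand it in.

```bash
python3 -c "
from bench import order
print(order.close_job())"
```

```text
the job is handed in; nothing more can be done
None
```

I slid the taper gauge squarely under the middle of the platen and handed the job in still holding it by the handle, with about 5 N of drag, which fits a platen lift of roughly 1 mm; the hand-in returned no verdict.

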